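# Put the dust covers back on their own movement trays

## Robot

A 7-joint arm with a two-finger parallel gripper is mounted at the origin on a cart in front of the work surface, level with it; the furniture and walls round the work are solid. World frame = base frame: x ahead of the robot, y to its left, z up, the work surface at z = 0. Lengths are in m, angles in rad, forces in N, time in s.
With the tool pointing down it reaches from about 0.4 to 0.9 m from the base axis. Payload 5.5 kg.
Tool frame: the origin (TCP) lies on the centre line of the jaws, within the pads' length; the fingertips stand 25 mm ahead of it and the grasp point (between the pads) lies 6 mm ahead of it; z points along the fingers, y is the direction in which the jaws open and shut (so a half turn about z gives the same grasp; the last joint's range is limited). The gripper opens to 85 mm and grips with 20 to 120 N. Pads are 22 mm wide; open, the fingers measure 114 mm over their backs; the gripper's body (76 mm by 85 mm) begins 54 mm behind the grasp point. The pads swing forward as they close: fully open they stand 13 mm farther back than shut.
Start: joints at [1.579, 0.501, -0.427, 1.55, 0.221, 1.138, -0.21], TCP at [0.164, -0.629, 0.256] pointing down, gripper open.
Joint ranges: [-2.88, 2.88], [-0.31, 2.03], [-1.54, 1.56], [0.2, 2.42], [-1.41, 4.55], [0.19, 2.02], [-2.57, 2.57]. Speed limits (rad/s): [2.57, 2.57, 3.14, 3.14, 3.14, 3.14, 3.14].

## Interface

Orientations are given as a unit quaternion [w, x, y, z].
In Python, from workcell import bot gives the robot as it stands.
- The arm moves only by the tool apply_moves, never from a script. Its argument "plan" is a list of rows, each an object of numbers: "dx", "dy", "dz": the shift along the tool's x, y, z in units of 30 mm (1.0 is 30 mm); "twist": the turn about the tool's z in units of 6 degrees (1.0 is 6 degrees). In form: [{"dx": .., "dy": .., "dz": .., "twist": ..}, ...]. A call has 1 to 8 rows; each row shifts and turns the pose as measured when the row begins, along the tool's axes as they then stand; what a row does not reach is not made up. A row lasts 1/12 s, in which the tool goes at most 41.7 mm and 7.16 degrees, less where a joint would pass 70% of its speed; a pose out of reach is approached as far as the arm can. A call is refused whole if a number of a shift passes 1 or a number of a turn 1, either way. A call with a gripper value outside its range is refused whole. "fingers" is the closure, from 0 (fully open) to 1 (shut), set as the call begins (left out, the last holds). The fingers move at their own pace and stop on an object; "squeeze" is the grip in N (left out, the last holds). Time passes only in rows, so rows that do not move let the fingers close. It gives the time, the measured TCP pose, the force and the opening at its end, in the units of the state.
- bot.get_state(): the state, without advancing time (a new reading comes with each control period).
- bot.get_image(name): name is "side" or "top" or "wrist"; returns (picture, depth): 420x560x3 uint8, red, green, blue; 420x560 float32, m along the optical axis (not along the pixel's ray), 0 where there is no reading.
- bot.camera_model(name): a dict with "fx", "fy", "cx", "cy" (pixels), "k1" (the pictures are not rectified: a ray, as slopes to the right and down, at radius r is drawn at 1 + k1 r^2 times it, then the intrinsics apply), "extrinsics" (4x4, takes a point from camera to world coordinates). Camera axes: x right, y down, z forward; pixel columns grow to the right and rows downward; lengths in m; the calibration is good to about 2 mm. A picture is of the moment at which its call begins: read the wrist's pose just before it. camera_model takes no time and is no camera call; for the wrist camera it gives the pose at the moment of the call.
- bot.close_job(): hands the job in, once; it reports no verdict.
The state is a dict: "t": time; "q": joint angles; "qvel": joint speeds; "joint_efforts": joint torques, N m; "tool_pos": TCP position; "eef_rot": TCP orientation; "contact_force": force on the tool from outside, world axes, zero at the start; "ft_torque": the same for the moment, N m; "grip_width": finger opening in m.
Only numpy, scipy, OpenCV 4.12 (cv2) and the standard library are available. Lean on these libraries where they do the work, as an engineer would, in place of code of your own. Each camera call takes 0.05 s, during which the arm holds its last target. There are 200 camera calls.

## Task

The three clear dust covers on the watchmaker's bench have been put back on the wrong round trays. Each lifts straight up by its knob: put every cover on the tray it fits, sitting down level on the black flange round the white step; the cork rest is free if you need to park one. Keep the covers upright, and do not disturb the movement, the watch case or the oil cup.

Things in the scene. Friction and masses are not known exactly. Their poses are not given: they have to be found in the camera images.
- small_cover: Small clear dust cover, a round bell open below, with a dark turned wooden knob on top: outer diameter 52 mm, inner 48 mm, glass 34 mm high, knob above it 26 mm high (total 60 mm), 21 mm across its widest part, which spans 13 to 22 mm above the glass. 50 g. Origin: centre of the lower rim; z up through the knob.
- medium_cover: Medium clear dust cover, same form and same knob: outer diameter 74 mm, inner 70 mm, glass 40 mm high, total 66 mm. 80 g. Origin: centre of the lower rim; z up through the knob.
- large_cover: Large clear dust cover, same form and same knob: outer diameter 97 mm, inner 93 mm, glass 46 mm high, total 72 mm. 120 g. Origin: centre of the lower rim; z up through the knob.
- small_base: Small round tray, fixed: black flange of 62 mm diameter, 5 mm thick, with a white step in the middle (41 mm diameter at its foot, tapering to 36 mm at its flat top, which is 12 mm above the bench). The small cover goes over this step and rests on the flange, 5 mm above the bench. Origin: centre of the underside, z up.
- medium_base: Medium round tray, fixed: black flange of 84 mm diameter, 5 mm thick, white step of 62 mm diameter at its foot and 55 mm at its top, 12 mm above the bench; a few watch wheels (fixed, up to 5 mm high) lie on it within 17 mm of the centre. Takes the medium cover on the flange, 5 mm above the bench. Origin: centre of the underside, z up.
- large_base: Large round tray, fixed: black flange of 107 mm diameter, 5 mm thick, white step of 85 mm diameter at its foot and 78 mm at its top, 12 mm above the bench. Takes the large cover on the flange, 5 mm above the bench. Origin: centre of the underside, z up.
- cork_rest: Flat round cork rest, fixed, 104 mm diameter, 3 mm thick, empty at the start: a free place to park a cover. Origin: centre of the underside, z up.
- movement: Watch movement in a grey ring on a thin brass washer, 34 mm diameter, 14 mm high together, loose on the step of the small tray. Origin: centre of its underside.
- watch_case: Open gilt watch case on a thin brass washer, 41 mm across, 13 mm high together, loose on the step of the large tray. Origin: centre of its underside.
- oil_cup: Small white oil cup on a flared foot with a stick leaning out of it, 28 mm across, 58 mm high with the stick, standing loose on the bench beside the trays. Origin: centre of its underside.

How it is judged:
At the end, for the whole second after the job is handed in: Each cover rests on the tray of its size: rim within 2 mm of flange height, within 8 mm of the tray's centre, level within 0.06 rad, at rest. The movement is still on the small tray (within 15 mm of its centre), the watch case on the large one (20 mm); the oil cup stands (0.1 rad) (horizontal distance between small_cover and small_base below 0.008 m and z of small_cover in the frame of small_base between 0.003 and 0.007 m and angle between each of small_cover, medium_cover, large_cover's own z axis and vertical below 0.06 rad and horizontal distance between medium_cover and medium_base below 0.008 m and z of medium_cover in the frame of medium_base between 0.003 and 0.007 m and horizontal distance between large_cover and large_base below 0.008 m and z of large_cover in the frame of large_base between 0.003 and 0.007 m and linear speed of each of small_cover, medium_cover, large_cover below 0.02 m/s and horizontal distance between movement and small_base below 0.015 m and horizontal distance between watch_case and large_base below 0.02 m and angle between oil_cup's own z axis and vertical below 0.1 rad); the robot touches nothing.
It fails at once if a cover is tipped over (more than 0.6 rad) (angle between any of small_cover, medium_cover, large_cover's own z axis and vertical above 0.6 rad).
It fails at once if the movement or the watch case is pushed more than 12 mm from where it lay (distance of any of movement, watch_case from where it was at the start of the episode above 0.012 m).
It fails at once if the oil cup is pushed more than 15 mm or tipped (distance of oil_cup from where it was at the start of the episode above 0.015 m or angle between oil_cup's own z axis and vertical above 0.3 rad).
It also fails if it takes over 86 s, if anything falls off the work surface, if the arm or the gripper's body presses on something with over 40 N, if the wrist force passes 120 N, or if a joint passes its speed limit or range.

## Working session

There is one attempt and no reset: what is moved stays moved. The work goes in short steps, Python scripts to look and compute and a tool call to move; the robot and the scene stay as the last step left them, time stands still between calls to the robot, and variables do not carry over. Pictures are saved under pics/ and viewed, about 12 in all and at most 16, crops included, and the job is handed in when it is done.

Besides the shell and the picture viewer there is one more tool, called after "Emit:" as name([rows], argument=value, ...), one row to a line, values as JSON. apply_moves: Moves the arm, as the interface text tells. Its arguments: {"type":"object","properties":{"plan":{"type":"array"},"fingers":{"type":"number"},"squeeze":{"type":"number"}},"required":["plan"]}

```bash
mkdir -p pics; cat > h.py <<'E'
import numpy as np, cv2
from workcell import bot
def save(n,f):
    p,d=bot.get_image(n); cv2.imwrite('pics/'+f,p[:,:,::-1]); return p,d
def ray(m,u,v):
    x=(u-m['cx'])/m['fx']; y=(v-m['cy'])/m['fy']; a,b=x,y
    for _ in range(20):
        s=1+m['k1']*(a*a+b*b); a,b=x/s,y/s
    E=np.array(m['extrinsics']); return E[:3,3],E[:3,:3]@np.array([a,b,1.])
def onz(m,u,v,z):
    o,d=ray(m,u,v); return o+d*(z-o[2])/d[2]
def proj(m,P):
    E=np.array(m['extrinsics']); c=E[:3,:3].T@(np.array(P)-E[:3,3]); a,b=c[:2]/c[2]
    s=1+m['k1']*(a*a+b*b); return m['fx']*a*s+m['cx'],m['fy']*b*s+m['cy']
E
python3 - <<'E'
from h import *
s=bot.get_state();print(s)
for n in('top','side','wrist'):
    m=bot.camera_model(n);print(n,m)
    p,d=save(n,n+'0.png'); np.save(n+'_d.npy',d); np.save(n+'_p.npy',p)
E
```

```text
{'t': 0.0, 'q': array([ 1.57915801,  0.5018409 , -0.42679933,  1.55145226,  0.2208041 ,
        1.13831377, -0.21027793]), 'qvel': array([-0.00078086,  0.00105003,  0.00129422, -0.00121234,  0.00197361,
        0.00069844,  0.00021592]), 'joint_efforts': array([-2.87844978e-04, -5.69511473e+01, -5.81599340e+00, -2.80934930e+01,
        1.08357987e-02,  1.20383321e-02,  1.48751275e-05]), 'tool_pos': array([ 0.16365205, -0.62838932,  0.25526344]), 'eef_rot': array([-9.73130960e-04,  9.91887202e-01,  1.27117356e-01, -9.37825990e-05]), 'contact_force': array([ 0.07087186,  0.09143846, -0.14737104]), 'ft_torque': array([ 0.02240569,  0.01668093, -0.03329279]), 'grip_width': 0.08525306279658182}
top {'fx': 500.32406263786766, 'fy': 500.32406263786766, 'cx': 277.8206168769163, 'cy': 208.19708900533328, 'k1': -0.024346114276025982, 'extrinsics': array([[-0.01293334, -0.99020068,  0.1390516 ,  0.37456797],
       [-0.99991042,  0.013287  ,  0.0016153 ,  0.18166665],
       [-0.00344705, -0.13901825, -0.99028382,  0.90201683],
       [ 0.        ,  0.        ,  0.        ,  1.        ]])}
side {'fx': 472.13322450308266, 'fy': 472.13322450308266, 'cx': 290.4511257350875, 'cy': 215.1720165217358, 'k1': 0.0334731979665879, 'extrinsics': array([[-0.88323338, -0.35681667,  0.3042707 ,  0.24773132],
       [-0.46864027,  0.64869184, -0.59964589,  0.72305322],
       [ 0.01658573, -0.67222077, -0.74016495,  0.66800452],
       [ 0.        ,  0.        ,  0.        ,  1.        ]])}
wrist {'fx': 337.36372311902034, 'fy': 337.36372311902034, 'cx': 281.7216647670932, 'cy': 210.4912765390584, 'k1': -0.05165939404946172, 'extrinsics': array([[ 0.25226057, -0.93070642, -0.26485875,  0.2311312 ],
       [-0.96765555, -0.24339322, -0.06635123, -0.61133509],
       [-0.0027113 ,  0.27302984, -0.96200174,  0.37336698],
       [ 0.        ,  0.        ,  0.        ,  1.        ]])}
```

View pics/top0.png

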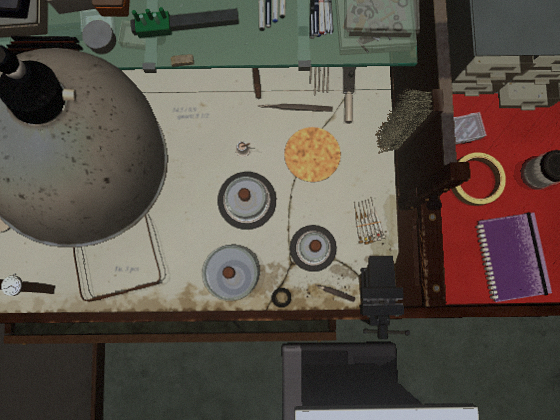

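View pics/side0.png

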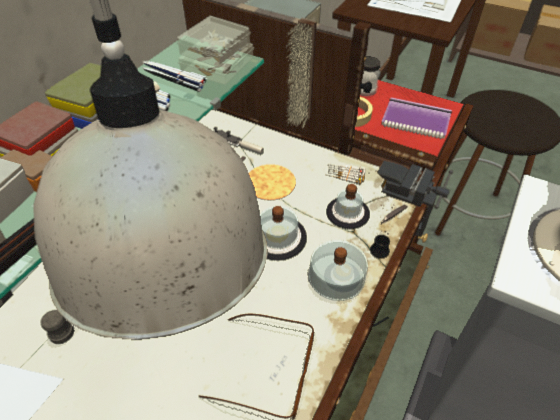

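The top view shows the medium cover on the large tray (247,200), the small cover on the medium tray (313,247) and the large cover on the small tray (231,272). The cork is at (313,154) and the oil cup probably at (243,148). The lamp is on the left, at y > 0.35. In the side view the knobs are at (278,213), (351,190) and (340,256).

```bash
python3 - <<'E'
from h import *
s=bot.get_state();
mods={n:bot.camera_model(n) for n in('top','side')}
K={'M':((247,195),(278,213)),'S':((316,245),(351,190)),'L':((229,272),(340,256))}
ims={n:np.load(n+'_p.npy') for n in mods}; ds={n:np.load(n+'_d.npy') for n in mods}
def knob(n,c):
    p=ims[n]; h=cv2.cvtColor(p,cv2.COLOR_RGB2HSV)
    m=((h[...,0]<15)|(h[...,0]>172))&(h[...,1]>110)&(h[...,2]<170)&(h[...,2]>25)
    m[:,:max(0,c[0]-14)]=0;m[:,c[0]+14:]=0;m[:c[1]-16]=0;m[c[1]+16:]=0
    k,l,st,ce=cv2.connectedComponentsWithStats(m.astype(np.uint8)); i=1+np.argmax(st[1:,4]); return ce[i],st[i]
for k,(a,b) in K.items():
    (ca,sa),(cb,sb)=knob('top',a),knob('side',b)
    o1,d1=ray(mods['top'],*ca);o2,d2=ray(mods['side'],*cb)
    A=np.stack([d1,-d2],1);t=np.linalg.lstsq(A,o2-o1,rcond=None)[0]
    p1,p2=o1+d1*t[0],o2+d2*t[1]
    print(k,ca,sa,cb,sb,'tri',p1.round(4),p2.round(4),'depthpt',(o1+d1*ds['top'][int(ca[1]),int(ca[0])]).round(4))
p=ims['top'];m=mods['top']
g=p.max(2)
for nm,c,r,z in(('largebase',(247,200),34,.005),('medbase',(313,247),28,.005)):
    b=(g<75).astype(np.uint8);mk=np.zeros_like(b);cv2.circle(mk,c,r,1,-1);b&=mk
    k,l,st,ce=cv2.connectedComponentsWithStats(b);i=1+np.argmax(st[1:,4])
    cn=max(cv2.findContours((l==i).astype(np.uint8),0,1)[0],key=len)
    P=np.array([onz(m,u,v,z)[:2] for u,v in cn[:,0]],np.float32)
    print(nm,cv2.minEnclosingCircle(P),cv2.fitEllipse(P))
hsv=cv2.cvtColor(p,cv2.COLOR_RGB2HSV)
b=((hsv[...,1]>110)&(abs(hsv[...,0].astype(int)-20)<9)&(hsv[...,2]>150)).astype(np.uint8);b=cv2.morphologyEx(b,2,np.ones((3,3)));mk=np.zeros_like(b);cv2.circle(mk,(313,154),40,1,-1);b&=mk
cn=max(cv2.findContours(b,0,1)[0],key=len);P=np.array([onz(m,u,v,.003)[:2] for u,v in cn[:,0]],np.float32);print('cork',cv2.minEnclosingCircle(P),cv2.fitEllipse(P))
print('cup',onz(m,243,148,.0),'black',onz(m,282,297,0))
q=[ (o+d*ds['top'][v,u]).round(3) for u,v in((130,130),(160,160),(165,140),(20,75),(150,200)) for o,d in[ray(m,u,v)]];print('lamp',q)
big=cv2.resize(p[130:310,180:360],None,fx=4,fy=4,interpolation=cv2.INTER_CUBIC)[:,:,::-1][:600]
cv2.imwrite('pics/crop1.png',cv2.resize(p[130:310,180:360],(600,600),interpolation=cv2.INTER_CUBIC)[:,:,::-1])
E
```

```text
M [243.74390244 193.20731707] [239 189  11  11  82] [277.45038168 213.39694656] [273 206  10  16 131] tri [0.5188 0.2406 0.0635] [0.518  0.2404 0.0633] depthpt [0.516  0.2395 0.0796]
S [315.16129032 245.1827957 ] [310 240  11  11  93] [350.7699115 190.9380531] [346 184  11  15 113] tri [0.4294 0.1208 0.0565] [0.4301 0.121  0.0565] depthpt [0.4284 0.1219 0.0712]
L [228.20212766 272.12765957] [223 267  12  11  94] [339.94155844 255.25324675] [335 248  12  16 154] tri [0.3861 0.2676 0.058 ] [0.3869 0.2678 0.058 ] depthpt [0.3858 0.2659 0.074 ]
largebase ((0.5166681408882141, 0.239284485578537), 0.0532960519194603) ((0.5166832804679871, 0.23956915736198425), (0.10356692969799042, 0.10433585196733475), 173.7782440185547)
medbase ((0.4250389337539673, 0.12379306554794312), 0.045033957809209824) ((0.4278910160064697, 0.12227539718151093), (0.07973631471395493, 0.08427637815475464), 27.757164001464844)
cork ((0.601179838180542, 0.11862514913082123), 0.051478706300258636) ((0.6012906432151794, 0.11913930624723434), (0.09945077449083328, 0.10057037323713303), 57.47247314453125)
cup [0.61473153 0.24620435 0.        ] black [0.34173704 0.17777103 0.        ]
lamp [array([0.554, 0.36 , 0.318]), array([0.539, 0.345, 0.228]), array([0.582, 0.351, 0.175]), array([0.572, 0.43 , 0.446]), array([0.487, 0.365, 0.2  ])]
```

View pics/crop1.png

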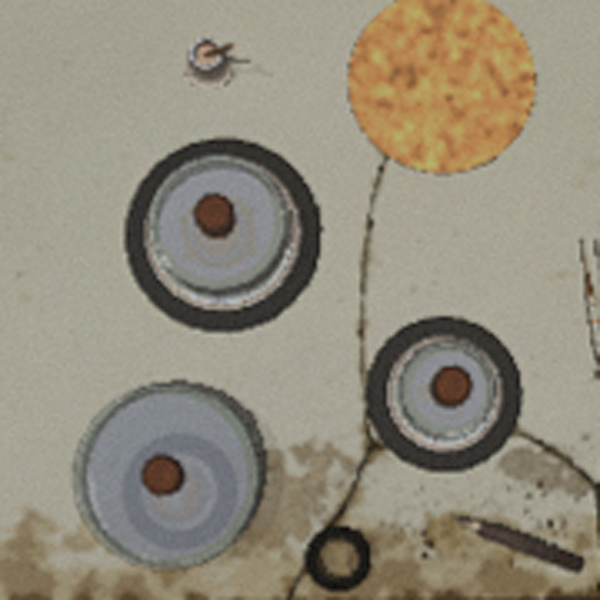

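Checks pass: the knob rays agree within 1 mm and the heights match 12/12/0 mm seats. The flange and cork sizes are also right. Before moving I check obstacle heights on the way, including the partition and vise at y≈0.

```bash
python3 - <<'E'
from h import *
H={}
for n in('top','side'):
    m=bot.camera_model(n);d=np.load(n+'_d.npy')
    for v in range(0,420,2):
        for u in range(0,560,2):
            if d[v,u]>0:
                o,r=ray(m,u,v);P=o+r*d[v,u]
                if .05<P[0]<.85 and -.7<P[1]<.5:
                    k=(int(P[0]//.05),int(P[1]//.05));H[k]=max(H.get(k,-1),P[2])
print('      '+' '.join(f'{y*.05:5.2f}' for y in range(9,-15,-1)))
for x in range(16,0,-1): print(f'{x*.05:.2f}  '+' '.join(f'{H[(x,y)]*1000:5.0f}' if (x,y) in H else '    .' for y in range(9,-15,-1)))
E
```

```text
0.45  0.40  0.35  0.30  0.25  0.20  0.15  0.10  0.05  0.00 -0.05 -0.10 -0.15 -0.20 -0.25 -0.30 -0.35 -0.40 -0.45 -0.50 -0.55 -0.60 -0.65 -0.70
0.80    225   229   228   232   230   181   184   189   237   236   262     .   167   167   168   168     .     .     .     .     .     .     .     .
0.75    224   211   220   217   189   189   184   194   238   238   264   261   168   169   169   169   166     .     .     .     .     .     .     .
0.70    198   198   195   185   175   174   175   191   238   239   265   264   168   169   168   167   165     .     .     .     .     .     .     .
0.65    332   331   299   180   173   170   169   176   172   172   266   263    22   128    54    53    53    -4     .     .     .     .     .     .
0.60    371   411   348     4    27    53     6     8     7   275   277   263    22    24     1    -0    -0     .     .     .     .     .     .     .
0.55    437   492   360   296     8    48     6     8     7   273   276   264    16    22    22    78    77     .     .     .     .     .     .     .
0.50    416   418   356   295    76    80     9     4    
[... 742 characters left out ...]
 -54   -56    40    56  -795  -276  -274  -796  -797  -792  -797  -794  -794  -797  -796  -789  -298
0.20      .     .     .     .     .     .     .  -793  -791  -794  -793  -792  -791  -793  -786  -791  -792  -791  -792  -792  -789  -786  -791  -299
0.15   -791  -791  -792  -792  -791  -793    -2    -0    -1    -1    -7     0    -1    -9  -789  -791  -790  -791  -789  -789  -792  -785  -793  -300
0.10   -789  -793  -789  -790  -791  -790     4     3     5    11    11     5     4     2  -793  -788  -789  -789  -793  -793  -791  -792  -787  -302
0.05   -793  -790  -793  -790  -790  -790     1     3    15    22    20    11     2     1  -789  -794  -789  -791  -791  -792  -789  -792  -787  -319
```

The partition reaches z≈0.28 at x>0.45, and the glass shelf (z≈0.17 and up) starts at x≈0.65. That makes the cork tight for the wrist camera, so I'll park the small cover on open bench at (0.52, 0.12). First move: raise the tool and square it to the world axes.

Emit:
apply_moves([
  {"dz":-0.9,"twist":0.81},
  {"dz":-0.9,"twist":0.81},
  {"dz":-0.9,"twist":0.81},
  {"dx":1},
  {"dx":1},
  {"dx":1},
  {"dx":1},
  {"dx":1},
], fingers=0.3)

```text
$.plan[0]: bad value
```

Emit:
apply_moves([
  {"dx":0,"dy":0,"dz":-0.9,"twist":0.81},
  {"dx":0,"dy":0,"dz":-0.9,"twist":0.81},
  {"dx":0,"dy":0,"dz":-0.9,"twist":0.81},
  {"dx":1,"dy":0,"dz":0,"twist":0},
  {"dx":1,"dy":0,"dz":0,"twist":0},
  {"dx":1,"dy":0,"dz":0,"twist":0},
  {"dx":1,"dy":0,"dz":0,"twist":0},
  {"dx":1,"dy":0,"dz":0,"twist":0},
], fingers=0.3)

```text
t: 0.82
tool_pos: [0.3046, -0.6337, 0.3359]
eef_rot: [-0.003, 1.0, -0.016, -0.005]
contact_force: [-0.9, -1.1, -0.9]
grip_width: 0.0596
```

Emit:
apply_moves([
  {"dx":0.5,"dy":-1,"dz":0,"twist":-0.3},
  {"dx":0.5,"dy":-1,"dz":0,"twist":0},
  {"dx":0.5,"dy":-1,"dz":0,"twist":0},
  {"dx":0.5,"dy":-1,"dz":0,"twist":0},
  {"dx":0.5,"dy":-1,"dz":0,"twist":0},
  {"dx":0.5,"dy":-1,"dz":0,"twist":0},
  {"dx":0.5,"dy":-1,"dz":0,"twist":0},
  {"dx":0.5,"dy":-1,"dz":0,"twist":0},
])

```text
t: 1.48
tool_pos: [0.4324, -0.3868, 0.3282]
eef_rot: [-0.008, 1.0, -0.001, -0.006]
contact_force: [0.6, 0.1, -0.1]
grip_width: 0.0592
```

Emit:
apply_moves([
  {"dx":0,"dy":-1,"dz":0,"twist":0},
  {"dx":0,"dy":-1,"dz":0,"twist":0},
  {"dx":0,"dy":-1,"dz":0,"twist":0},
  {"dx":0,"dy":-1,"dz":0,"twist":0},
  {"dx":0,"dy":-1,"dz":0,"twist":0},
  {"dx":0,"dy":-1,"dz":0,"twist":0},
  {"dx":0,"dy":-1,"dz":0,"twist":0},
  {"dx":0,"dy":-1,"dz":0,"twist":0},
])

```text
t: 2.15
tool_pos: [0.4328, -0.1313, 0.3302]
eef_rot: [-0.009, 1.0, 0.002, -0.006]
contact_force: [0.8, 0.2, -0.4]
grip_width: 0.0598
```

Emit:
apply_moves([
  {"dx":0,"dy":-1,"dz":0,"twist":0},
  {"dx":0,"dy":-1,"dz":0,"twist":0},
  {"dx":0,"dy":-1,"dz":0,"twist":0},
  {"dx":0,"dy":-1,"dz":0,"twist":0},
  {"dx":0,"dy":-1,"dz":0,"twist":0},
  {"dx":0,"dy":-1,"dz":0,"twist":0},
  {"dx":0,"dy":-1,"dz":0,"twist":0},
  {"dx":0,"dy":-0.6,"dz":0,"twist":0},
])

```text
t: 2.82
tool_pos: [0.4274, 0.1105, 0.334]
eef_rot: [-0.007, 1.0, 0.004, -0.006]
contact_force: [1.0, -0.5, -0.0]
grip_width: 0.0598
```

Emit:
apply_moves([
  {"dx":0,"dy":0,"dz":1,"twist":0},
  {"dx":0,"dy":0,"dz":1,"twist":0},
  {"dx":0,"dy":0,"dz":1,"twist":0},
  {"dx":0,"dy":0,"dz":1,"twist":0},
  {"dx":0,"dy":0,"dz":0.5,"twist":0},
  {"dx":0,"dy":0,"dz":0,"twist":0},
])

```text
t: 3.32
tool_pos: [0.4267, 0.121, 0.1966]
eef_rot: [-0.008, 1.0, 0.01, -0.001]
contact_force: [-0.4, 0.3, 0.3]
grip_width: 0.0597
```

```bash
cat > wk.py <<'E'
from h import *
import sys
def comp(p,box=None):
    h=cv2.cvtColor(p,cv2.COLOR_RGB2HSV)
    return (((h[...,0]<15)|(h[...,0]>172))&(h[...,1]>100)&(h[...,2]<170)&(h[...,2]>25)).astype(np.uint8)
if __name__=='__main__':
    s=bot.get_state();m=bot.camera_model('wrist');p,d=save('wrist',sys.argv[1])
    print(s['t'],s['tool_pos'].round(4),s['eef_rot'].round(4))
    k,l,st,ce=cv2.connectedComponentsWithStats(comp(p))
    for i in range(1,k):
        if st[i,4]>150:
            u,v=ce[i];dd=np.median(d[l==i]);o,r=ray(m,u,v)
            print(st[i],ce[i].round(1),(o+r*dd).round(4),'z=.0675:',onz(m,u,v,.0675).round(4))
E
python3 wk.py w1.png
```

```text
3.3167 [0.4267 0.121  0.1966] [-0.0078  0.9999  0.0102 -0.0014]
[  443     0   117   308 14543] [502.3 195.7] [ 0.4285 -0.0846  0.0075] z=.0675: [ 0.4418 -0.0445  0.0675]
[ 99  66  41  31 911] [117.8  81.7] [0.5165 0.2357 0.0772] z=.0675: [0.5173 0.2405 0.0675]
[271 189  25  30 602] [283.  203.9] [0.432  0.1222 0.0709] z=.0675: [0.4311 0.1222 0.0675]
[ 91 234  35  30 694] [107.4 248.9] [0.3908 0.2619 0.0695] z=.0675: [0.39   0.2631 0.0675]
[   0  280  168   26 2928] [ 78.  292.4] [ 0.3078  0.3431 -0.0015] z=.0675: [0.3491 0.2945 0.0675]
[ 213  289  137   22 2218] [280.4 299.4] [ 0.3082  0.1231 -0.0013] z=.0675: [0.3493 0.1225 0.0675]
[437 292  50  15 398] [456.1 300.2] [ 0.3112 -0.0642 -0.0019] z=.0675: [ 0.3519 -0.0237  0.0675]
```

View pics/w1.png

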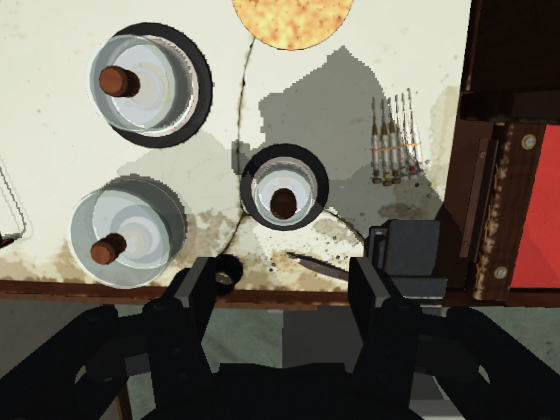

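Knob S is centred at (283,204) in the wrist image and measures (0.431, 0.122), which agrees with the top/side estimate. Descend and grasp.

Emit:
apply_moves([
  {"dx":0.12,"dy":0,"dz":1,"twist":0.2},
  {"dx":0,"dy":0,"dz":1,"twist":0},
  {"dx":0,"dy":0.04,"dz":1,"twist":0},
  {"dx":0,"dy":0.02,"dz":0.7,"twist":0},
  {"dx":0,"dy":0,"dz":0.2,"twist":0},
  {"dx":0,"dy":0,"dz":0,"twist":0},
])

```text
t: 3.87
tool_pos: [0.4402, 0.1218, 0.0847]
eef_rot: [-0.008, 1.0, -0.003, 0.007]
contact_force: [-0.1, 0.0, 0.9]
grip_width: 0.0598
```

Emit:
apply_moves([
  {"dx":-0.3,"dy":0,"dz":0.15,"twist":0},
  {"dx":0,"dy":0,"dz":0.1,"twist":0},
  {"dx":0,"dy":0,"dz":0,"twist":0},
  {"dx":0,"dy":0,"dz":0,"twist":0},
])

```text
t: 4.2
tool_pos: [0.4341, 0.1226, 0.0814]
eef_rot: [-0.008, 1.0, -0.003, 0.011]
contact_force: [0.3, -0.0, 1.7]
grip_width: 0.0595
```

Emit:
apply_moves([
  {"dx":-0.12,"dy":0,"dz":0.15,"twist":0},
  {"dx":0,"dy":0,"dz":0.05,"twist":0},
  {"dx":0,"dy":0,"dz":0,"twist":0},
])

```text
t: 4.45
tool_pos: [0.4322, 0.1227, 0.077]
eef_rot: [-0.008, 1.0, -0.004, 0.013]
contact_force: [-0.0, -0.1, 1.0]
grip_width: 0.0598
```

```bash
python3 -c "
from h import *
s=bot.get_state();print(s['tool_pos'],s['eef_rot'],s['q'],s['contact_force'])
save('side','s1.png')"; python3 -c "
import cv2;a=cv2.imread('pics/s1.png')[120:320,230:430];cv2.imwrite('pics/s1c.png',cv2.resize(a,(600,600)))"
```

```text
[0.4322132  0.12273675 0.0769826 ] [-0.0081415   0.99987443 -0.00363792  0.01310003] [ 0.26534597  0.49232795 -0.69995549  2.18282168  0.54926397  0.61008558
 -2.40659096] [-0.01544775 -0.05430006  0.98973802]
```

View pics/s1c.png

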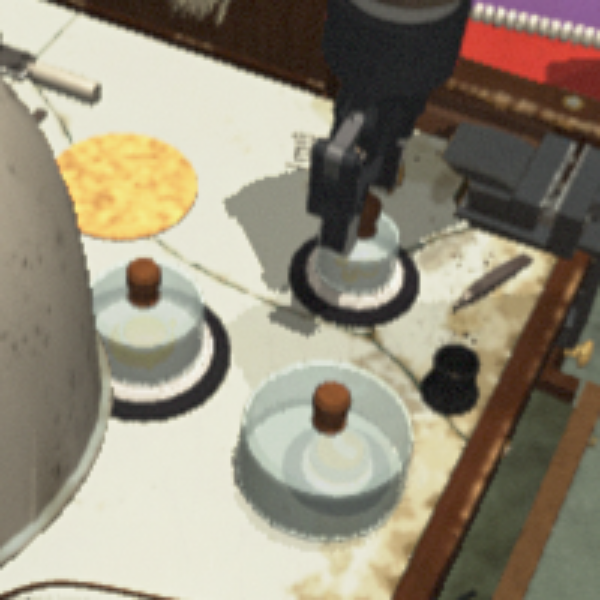

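The fingers straddle knob S above the glass. Joint 7 is near its limit (-2.41), so I'll turn back with negative twist during the carry. Grip and lift.

Emit:
apply_moves([
  {"dx":0,"dy":0,"dz":0,"twist":0},
  {"dx":0,"dy":0,"dz":0,"twist":0},
  {"dx":0,"dy":0,"dz":0,"twist":0},
  {"dx":0,"dy":0,"dz":0,"twist":0},
  {"dx":0,"dy":0,"dz":0,"twist":0},
  {"dx":0,"dy":0,"dz":0,"twist":0},
], fingers=1, squeeze=40)

```text
t: 5.0
tool_pos: [0.4323, 0.1229, 0.0771]
eef_rot: [-0.008, 1.0, -0.004, 0.013]
contact_force: [-0.9, -0.4, 1.3]
grip_width: 0.0192
```

Emit:
apply_moves([
  {"dx":0,"dy":0,"dz":-0.3,"twist":0},
  {"dx":0,"dy":0,"dz":-0.6,"twist":0},
  {"dx":0,"dy":0,"dz":-0.6,"twist":-0.5},
  {"dx":0,"dy":0,"dz":0,"twist":-0.7},
  {"dx":0,"dy":0,"dz":0,"twist":-0.7},
  {"dx":0,"dy":0,"dz":0,"twist":-0.7},
  {"dx":0,"dy":0,"dz":0,"twist":-0.6},
  {"dx":0,"dy":0,"dz":0,"twist":0},
])

```text
t: 5.67
tool_pos: [0.4302, 0.1222, 0.1275]
eef_rot: [-0.005, 0.985, 0.172, 0.014]
contact_force: [-0.4, 1.0, -0.6]
grip_width: 0.019
```

```bash
cat > go.py <<'E'
from h import *
import sys
from scipy.spatial.transform import Rotation as R
s=bot.get_state();q=s['eef_rot'];r=R.from_quat([q[1],q[2],q[3],q[0]]).as_matrix()
T=np.array([float(a) for a in sys.argv[1:4]])
print('units',(r.T@(T-s['tool_pos'])/.03).round(2),'pos',s['tool_pos'].round(4),'zaxis',r[:,2].round(3),'yaw',np.degrees(np.arctan2(r[1,0],r[0,0])).round(1),'q',s['q'].round(2))
E
python3 go.py .521 .118 .12
```

```text
units [2.79 1.16 0.32] pos [0.4302 0.1222 0.1275] zaxis [ 0.025  0.015 -1.   ] yaw 19.8 q [ 0.42  0.43 -0.88  2.16  0.49  0.73 -2.01]
```

Emit:
apply_moves([
  {"dx":0.6,"dy":0.25,"dz":0,"twist":0},
  {"dx":0.8,"dy":0.33,"dz":0,"twist":0},
  {"dx":0.8,"dy":0.33,"dz":0,"twist":0},
  {"dx":0.6,"dy":0.25,"dz":0,"twist":0},
  {"dx":0,"dy":0,"dz":0.2,"twist":0},
  {"dx":0,"dy":0,"dz":0,"twist":0},
])

```text
t: 6.17
tool_pos: [0.5229, 0.1163, 0.125]
eef_rot: [-0.004, 0.986, 0.166, 0.013]
contact_force: [-1.3, 0.1, -1.3]
grip_width: 0.0189
```

```bash
python3 go.py .521 .118 .066
```

```text
units [-0.09 -0.07  1.97] pos [0.5229 0.1163 0.125 ] zaxis [ 0.023  0.013 -1.   ] yaw 19.1 q [ 0.38  0.57 -0.81  1.95  0.55  0.83 -1.97]
```

Emit:
apply_moves([
  {"dx":0,"dy":0,"dz":0.6,"twist":0},
  {"dx":0,"dy":0,"dz":0.6,"twist":0},
  {"dx":0,"dy":0,"dz":0.5,"twist":0},
  {"dx":0,"dy":0,"dz":0.2,"twist":0},
  {"dx":0,"dy":0,"dz":0.08,"twist":0},
  {"dx":0,"dy":0,"dz":0,"twist":0},
])

```text
t: 6.67
tool_pos: [0.5212, 0.1176, 0.0653]
eef_rot: [-0.004, 0.986, 0.164, 0.012]
contact_force: [1.1, -0.3, 0.7]
grip_width: 0.0191
```

Seated. Release partly and rise.

Emit:
apply_moves([
  {"dx":0,"dy":0,"dz":0,"twist":0},
  {"dx":0,"dy":0,"dz":0,"twist":0},
  {"dx":0,"dy":0,"dz":0,"twist":0},
  {"dx":0,"dy":0,"dz":-0.3,"twist":0},
  {"dx":0,"dy":0,"dz":-1,"twist":0},
  {"dx":0,"dy":0,"dz":-1,"twist":0},
  {"dx":0,"dy":0,"dz":-0.6,"twist":0},
  {"dx":0,"dy":0,"dz":0,"twist":0},
], fingers=0.3)

```text
t: 7.33
tool_pos: [0.5182, 0.118, 0.1604]
eef_rot: [-0.005, 0.986, 0.165, 0.012]
contact_force: [-0.0, -0.2, 0.8]
grip_width: 0.0597
```

```bash
python3 go.py .518 .24 .155; python3 wk.py w2.png
```

```text
units [ 1.31 -3.85  0.23] pos [0.5182 0.118  0.1604] zaxis [ 0.022  0.013 -1.   ] yaw 19.0 q [ 0.41  0.51 -0.86  1.94  0.49  0.88 -1.93]
7.3333 [0.5182 0.118  0.1604] [-0.0046  0.9862  0.1649  0.0121]
[510  56  37  74 212] [528.4  93.7] [ 0.6676 -0.0337  0.0103] z=.0675: [0.6494 0.0029 0.0675]
[ 81 155  32  32 778] [ 96.4 170.7] [0.5186 0.2387 0.0778] z=.0675: [0.5154 0.2438 0.0675]
[448 192  36  69 214] [465.2 227. ] [ 0.5526 -0.0339  0.0101] z=.0675: [0.5587 0.0028 0.0675]
[273 210  26  24 387] [285.  220.9] [0.5214 0.1172 0.0598] z=.0675: [0.5235 0.118  0.0675]
[ 22 312  27  25 511] [ 34.6 324.8] [0.3896 0.2655 0.0714] z=.0675: [0.386  0.2678 0.0675]
[  0 317  20  19 179] [  6.9 325.9] [ 0.3105  0.3375 -0.0014] z=.0675: [0.3768 0.2889 0.0675]
[ 409  375   56   45 1126] [436.2 403.6] [ 0.3835 -0.0862  0.0181] z=.0675: [ 0.4208 -0.0438  0.0675]
```

View pics/w2.png

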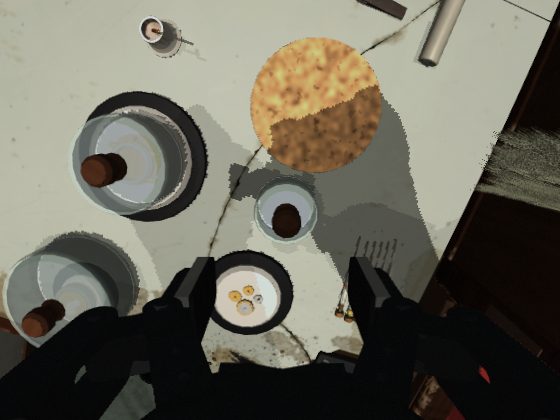

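The small cover stands parked at (285,212) px and the medium tray is bare with its wheels at (251,292). Go over the medium cover.

Emit:
apply_moves([
  {"dx":0.25,"dy":-0.75,"dz":0,"twist":0},
  {"dx":0.3,"dy":-0.9,"dz":0,"twist":0},
  {"dx":0.3,"dy":-0.9,"dz":0,"twist":0},
  {"dx":0.3,"dy":-0.8,"dz":0,"twist":0},
  {"dx":0.15,"dy":-0.5,"dz":0,"twist":0},
  {"dx":0,"dy":0,"dz":0,"twist":0},
  {"dx":0,"dy":0,"dz":0,"twist":0},
])

```text
t: 7.97
tool_pos: [0.5163, 0.2394, 0.1574]
eef_rot: [-0.002, 0.987, 0.161, 0.01]
contact_force: [-0.2, -0.4, 0.4]
grip_width: 0.0594
```

```bash
python3 go.py .5175 .2405 .082; python3 wk.py w3.png
```

```text
units [-0.   -0.02  2.52] pos [0.5163 0.2394 0.1574] zaxis [ 0.019  0.008 -1.   ] yaw 18.6 q [ 0.15  0.57 -0.83  1.85  0.53  0.93 -2.17]
7.9667 [0.5163 0.2394 0.1574] [-0.0023  0.9869  0.1613  0.0099]
[  0 153  61 167 538] [ 41.1 276.8] [0.4034 0.4091 0.0323] z=.0675: [0.4288 0.3877 0.0675]
[268 216  25  20 278] [280.3 227.2] [0.5203 0.2417 0.0781] z=.0675: [0.5171 0.2407 0.0675]
[437 263  23  23 371] [448.1 274.4] [0.5194 0.1159 0.0599] z=.0675: [0.5215 0.121  0.0675]
[530 310  30  52 848] [545.8 333.9] [ 0.4732 -0.0535 -0.0052] z=.0675: [0.5008 0.0274 0.0675]
[  0 319  52  26 598] [ 23.1 332.2] [ 0.3118  0.4401 -0.0013] z=.0675: [0.3782 0.3957 0.0675]
```

Emit:
apply_moves([
  {"dx":0.05,"dy":0,"dz":0.7,"twist":0},
  {"dx":0,"dy":0,"dz":0.8,"twist":0},
  {"dx":0,"dy":0,"dz":0.6,"twist":0},
  {"dx":0,"dy":0,"dz":0.3,"twist":0},
  {"dx":0,"dy":0,"dz":0.1,"twist":0},
  {"dx":0,"dy":0,"dz":0,"twist":0},
])

```text
t: 8.52
tool_pos: [0.5209, 0.2311, 0.0787]
eef_rot: [0.0, 0.988, 0.157, 0.009]
contact_force: [-0.4, -0.6, 0.0]
grip_width: 0.0602
```

```bash
python3 go.py .5185 .2408 .082
```

```text
units [ 0.03 -0.33 -0.11] pos [0.5209 0.2311 0.0787] zaxis [ 0.018  0.002 -1.   ] yaw 18.0 q [ 0.09  0.68 -0.74  1.88  0.64  0.81 -2.24]
```

Emit:
apply_moves([
  {"dx":0.0,"dy":-0.3,"dz":-0.1,"twist":0},
  {"dx":0,"dy":0,"dz":0,"twist":0},
  {"dx":0,"dy":0,"dz":0,"twist":0},
])

```text
t: 8.77
tool_pos: [0.5189, 0.2393, 0.0835]
eef_rot: [0.001, 0.988, 0.156, 0.01]
contact_force: [0.3, -0.7, 0.0]
grip_width: 0.0598
```

```bash
python3 go.py .5185 .2408 .082
```

```text
units [ 0.   -0.05  0.05] pos [0.5189 0.2393 0.0835] zaxis [ 0.02   0.002 -1.   ] yaw 17.9 q [ 0.08  0.68 -0.74  1.88  0.63  0.82 -2.26]
```

Emit:
apply_moves([
  {"dx":0,"dy":-0.03,"dz":0.03,"twist":0},
  {"dx":0,"dy":0,"dz":0,"twist":0},
  {"dx":0,"dy":0,"dz":0,"twist":0},
  {"dx":0,"dy":0,"dz":0,"twist":0},
  {"dx":0,"dy":0,"dz":0,"twist":0},
  {"dx":0,"dy":0,"dz":0,"twist":0},
], fingers=1)

```text
t: 9.27
tool_pos: [0.5199, 0.2418, 0.0855]
eef_rot: [0.0, 0.988, 0.156, 0.012]
contact_force: [0.8, -0.2, -0.7]
grip_width: 0.0191
```

Emit:
apply_moves([
  {"dx":0,"dy":0,"dz":-0.2,"twist":0},
  {"dx":0,"dy":0,"dz":-0.5,"twist":0},
  {"dx":0,"dy":0,"dz":-0.8,"twist":0},
  {"dx":0,"dy":0,"dz":-0.8,"twist":-0.3},
  {"dx":0,"dy":0,"dz":-0.7,"twist":-0.3},
  {"dx":0,"dy":0,"dz":-0.3,"twist":0},
  {"dx":0,"dy":0,"dz":0,"twist":0},
])

```text
t: 9.85
tool_pos: [0.5156, 0.2412, 0.1917]
eef_rot: [0.001, 0.982, 0.189, 0.01]
contact_force: [0.3, -0.1, -1.5]
grip_width: 0.0186
```

```bash
cat > ring.py <<'E'
from h import *
def ring(p,m,c,r,z,D,thr=75,closed=5):
    """black flange near pixel c: outer circle fitted robustly on plane z, radius D/2 expected"""
    b=((p.max(2)<thr)*255).astype(np.uint8);mk=np.zeros_like(b);cv2.circle(mk,c,r,255,-1);b&=mk
    b=cv2.morphologyEx(b,cv2.MORPH_OPEN,np.ones((3,3)))
    k,l,st,ce=cv2.connectedComponentsWithStats(b);i=1+np.argmax(st[1:,4])
    cn=max(cv2.findContours((l==i).astype(np.uint8),0,1)[0],key=len)
    P=np.array([onz(m,u,v,z)[:2] for u,v in cn[:,0]])
    from scipy.optimize import least_squares
    f=least_squares(lambda q:np.hypot(P[:,0]-q[0],P[:,1]-q[1])-D/2,P.mean(0),loss='soft_l1',f_scale=.001)
    rr=np.hypot(*(P-f.x).T); return f.x.round(4),'medR',np.median(rr).round(4),'resid',np.median(abs(rr-D/2)).round(4),len(P)
E
python3 - <<'E'
from ring import *
p,d=save('top','t2.png');m=bot.camera_model('top')
for a in(60,75,90): print('med',ring(p,m,(313,247),29,.005,.084,a))
p0=np.load('top_p.npy')
print(ring(p0,m,(313,247),29,.005,.084),ring(p0,m,(247,200),34,.005,.107))
E
python3 go.py .428 .122 .17
```

```text
med (array([0.4324, 0.1192]), 'medR', np.float64(0.0414), 'resid', np.float64(0.0034), 113)
med (array([0.4298, 0.121 ]), 'medR', np.float64(0.0416), 'resid', np.float64(0.0018), 130)
med (array([0.4276, 0.1226]), 'medR', np.float64(0.0409), 'resid', np.float64(0.003), 146)
(array([0.4284, 0.1217]), 'medR', np.float64(0.0406), 'resid', np.float64(0.0014), 130) (array([0.5167, 0.2395]), 'medR', np.float64(0.0519), 'resid', np.float64(0.0016), 162)
units [-4.2   2.6   0.63] pos [0.5156 0.2412 0.191 ] zaxis [ 0.021  0.002 -1.   ] yaw 21.8 q [ 0.18  0.54 -0.87  1.82  0.5   0.99 -2.09]
```

View pics/t2.png

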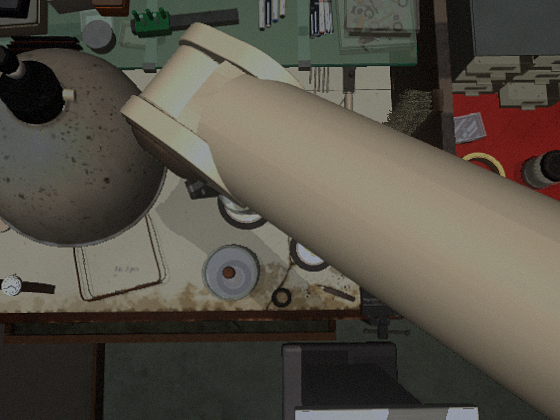

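The arm hides the trays from the top camera. The medium tray stays at (0.4284, 0.1217) from the first picture. Carry the medium cover over it.

Emit:
apply_moves([
  {"dx":-0.5,"dy":0.3,"dz":0,"twist":0},
  {"dx":-0.8,"dy":0.5,"dz":0.1,"twist":0},
  {"dx":-0.8,"dy":0.5,"dz":0.1,"twist":0},
  {"dx":-0.8,"dy":0.5,"dz":0.1,"twist":0},
  {"dx":-0.8,"dy":0.5,"dz":0.1,"twist":0},
  {"dx":-0.4,"dy":0.2,"dz":0.1,"twist":0},
  {"dx":0,"dy":0,"dz":0,"twist":0},
  {"dx":0,"dy":0,"dz":0,"twist":0},
])

```text
t: 10.57
tool_pos: [0.4205, 0.1203, 0.1661]
eef_rot: [-0.0, 0.983, 0.186, 0.005]
contact_force: [0.5, 0.3, -1.6]
grip_width: 0.0192
```

```bash
python3 go.py .4292 .1225 .115
```

```text
units [0.28 0.04 1.71] pos [0.4205 0.1203 0.1661] zaxis [ 0.011  0.002 -1.   ] yaw 21.4 q [ 0.49  0.35 -0.95  2.14  0.4   0.82 -1.91]
```

Emit:
apply_moves([
  {"dx":0.28,"dy":0.04,"dz":0.5,"twist":0},
  {"dx":0,"dy":0,"dz":0.6,"twist":0},
  {"dx":0,"dy":0,"dz":0.4,"twist":0},
  {"dx":0,"dy":0,"dz":0.1,"twist":0},
  {"dx":0,"dy":0,"dz":0,"twist":0},
])

```text
t: 10.98
tool_pos: [0.4331, 0.1261, 0.1163]
eef_rot: [-0.002, 0.983, 0.185, 0.007]
contact_force: [-0.2, -0.9, -1.7]
grip_width: 0.0186
```

```bash
python3 go.py .4292 .1225 .079; python3 wk.py w4.png
```

```text
units [-0.18  0.06  1.24] pos [0.4331 0.1261 0.1163] zaxis [ 0.013  0.006 -1.   ] yaw 21.3 q [ 0.38  0.46 -0.86  2.15  0.53  0.74 -2.02]
10.9833 [0.4331 0.1261 0.1163] [-0.0017  0.9827  0.1849  0.007 ]
[ 338   85   44   40 1314] [360.  104.2] [0.5181 0.1171 0.0596] z=.0675: [0.5171 0.1186 0.0675]
[524 150  36  45 213] [546.  174.3] [ 0.5311 -0.033   0.0096] z=.0675: [0.5222 0.014  0.0675]
[ 470  196   78  147 3531] [506.3 265.2] [ 0.4592 -0.0542 -0.0046] z=.0675: [0.4704 0.0074 0.0675]
[ 23 210  28  31 312] [ 40.5 222.4] [0.3909 0.2633 0.0492] z=.0675: [0.4013 0.2522 0.0675]
[  0 218  29  37 843] [ 12.4 236.9] [0.3894 0.2634 0.0712] z=.0675: [0.387  0.266  0.0675]
[263 253  39  18 281] [281.7 259.9] [0.4363 0.1272 0.086 ] z=.0675: [0.4289 0.1243 0.0675]
[ 489  255   71  136 4489] [536.9 331.6] [ 0.4236 -0.0887  0.018 ] z=.0675: [ 0.4402 -0.0342  0.0675]
[ 261  270   43   43 1393] [281.9 291.3] [0.4323 0.1255 0.1086] z=.0675: [0.4115 0.1174 0.0675]
[  0 281  19 112 440] [  8.2 335.4] [-0.4968  0.7707 -0.7191] z=.0675: [0.3219 0.2594 0.0675]
[  42  288   99   34 1207] [ 96.4 303.3] [ 0.3114  0.238  -0.0012] z=.0675: [0.3652 0.2126 0.0675]
[249 348  53  21 517] [269.6 359.7] [ 0.3134  0.0902 -0.0016] z=.0675: [0.3668 0.1077 0.0675]
```

View pics/w4.png

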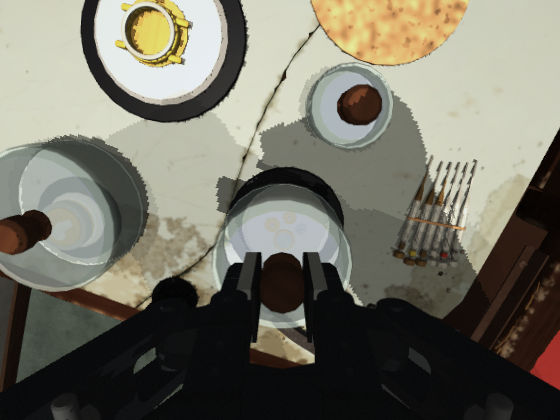

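The medium cover hangs level over the medium tray (ring at (283,205) px). The parked cover is clear of it. Descend with the correction.

Emit:
apply_moves([
  {"dx":-0.18,"dy":0.06,"dz":0.3,"twist":0},
  {"dx":0,"dy":0,"dz":0.3,"twist":0},
  {"dx":0,"dy":0,"dz":0,"twist":0},
  {"dx":0,"dy":0,"dz":0,"twist":0},
])

```text
t: 11.37
tool_pos: [0.4302, 0.1238, 0.0983]
eef_rot: [-0.002, 0.983, 0.185, 0.009]
contact_force: [-0.4, 0.4, -1.2]
grip_width: 0.0186
```

```bash
python3 go.py .4292 .1225 .079
```

```text
units [-0.06  0.03  0.64] pos [0.4302 0.1238 0.0983] zaxis [ 0.016  0.007 -1.   ] yaw 21.4 q [ 0.36  0.49 -0.82  2.17  0.57  0.69 -2.05]
```

Emit:
apply_moves([
  {"dx":-0.06,"dy":0.03,"dz":0.2,"twist":0},
  {"dx":0,"dy":0,"dz":0.2,"twist":0},
  {"dx":0,"dy":0,"dz":0.2,"twist":0},
  {"dx":0,"dy":0,"dz":0.1,"twist":0},
  {"dx":0,"dy":0,"dz":0,"twist":0},
])

```text
t: 11.78
tool_pos: [0.4307, 0.1225, 0.0774]
eef_rot: [-0.001, 0.983, 0.185, 0.01]
contact_force: [-4.0, -1.3, 14.8]
grip_width: 0.0186
```

```bash
python3 go.py .4292 .1225 .079
```

```text
units [-0.05 -0.02 -0.05] pos [0.4307 0.1225 0.0774] zaxis [ 0.02   0.006 -1.   ] yaw 21.3 q [ 0.32  0.52 -0.78  2.18  0.62  0.65 -2.09]
```

Seated: contact at the expected height. Release and rise.

Emit:
apply_moves([
  {"dx":0,"dy":0,"dz":-0.03,"twist":0},
  {"dx":0,"dy":0,"dz":0,"twist":0},
  {"dx":0,"dy":0,"dz":0,"twist":0},
  {"dx":0,"dy":0,"dz":0,"twist":0},
  {"dx":0,"dy":0,"dz":-0.5,"twist":0},
  {"dx":0,"dy":0,"dz":-1,"twist":0},
  {"dx":0,"dy":0,"dz":-1,"twist":0},
  {"dx":0,"dy":0,"dz":-0.3,"twist":0},
], fingers=0.3)

```text
t: 12.45
tool_pos: [0.4265, 0.1224, 0.1614]
eef_rot: [-0.002, 0.983, 0.186, 0.006]
contact_force: [0.8, 0.5, -0.5]
grip_width: 0.0596
```

```bash
python3 go.py .387 .267 .16; python3 wk.py w5.png
```

```text
units [ 0.53 -4.97  0.06] pos [0.4265 0.1224 0.1614] zaxis [ 0.012  0.007 -1.   ] yaw 21.4 q [ 0.48  0.37 -0.94  2.13  0.42  0.81 -1.92]
12.45 [0.4265 0.1224 0.1614] [-0.0021  0.9825  0.186   0.0064]
[500  59  60 110 447] [530.1 114.3] [ 0.5679 -0.0338  0.0101] z=.0675: [0.5514 0.0046 0.0675]
[327  80  34  32 847] [343.7  95.5] [0.5179 0.1168 0.0596] z=.0675: [0.5169 0.1179 0.0675]
[ 438  167   74  150 3394] [472.  242.3] [ 0.4539 -0.0533 -0.0049] z=.0675: [ 0.463  -0.0025  0.0675]
[ 66 184  23  25 172] [ 80.5 193.5] [0.3909 0.263  0.0493] z=.0675: [0.3987 0.2538 0.0675]
[ 42 188  31  30 701] [ 57.3 202.6] [0.3887 0.2652 0.0715] z=.0675: [0.3867 0.2675 0.0675]
[ 464  206   96  154 7872] [525.2 286.8] [ 0.4368 -0.1097  0.0126] z=.0675: [ 0.4477 -0.0571  0.0675]
[270 210  30  30 637] [284.2 224.2] [0.4292 0.1218 0.0705] z=.0675: [0.4283 0.1214 0.0675]
[   0  218  166  155 3647] [ 73.7 265.6] [ 0.298   0.2807 -0.003 ] z=.0675: [0.3458 0.2474 0.0675]
[ 210  297  112   50 1812] [262.3 321.5] [ 0.3095  0.0967 -0.0023] z=.0675: [0.3541 0.1091 0.0675]
```

View pics/w5.png

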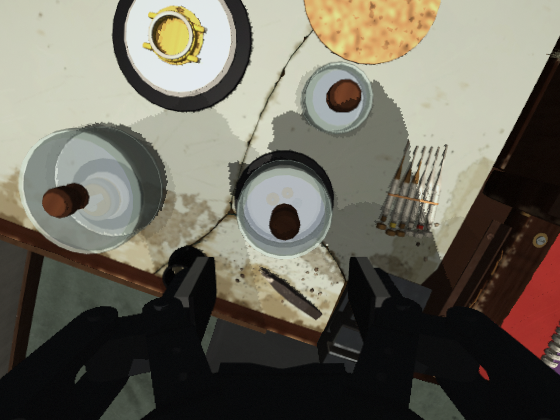

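The medium cover is on its tray (knob top z=0.0705, xy within 1 mm). The large cover is at (68,200) px. Turn a little and go over it.

Emit:
apply_moves([
  {"dx":0,"dy":0,"dz":0,"twist":-0.8},
  {"dx":0,"dy":0,"dz":0,"twist":-0.8},
  {"dx":0,"dy":0,"dz":0,"twist":0},
])

```text
t: 12.75
tool_pos: [0.4277, 0.1208, 0.1612]
eef_rot: [0.0, 0.963, 0.269, 0.008]
contact_force: [0.0, 0.3, -0.2]
grip_width: 0.0596
```

```bash
python3 go.py .387 .267 .16
```

```text
units [ 1.37 -4.87  0.04] pos [0.4277 0.1208 0.1612] zaxis [ 0.016  0.004 -1.   ] yaw 31.2 q [ 0.51  0.39 -0.98  2.13  0.45  0.82 -1.77]
```

Emit:
apply_moves([
  {"dx":0.2,"dy":-0.7,"dz":0,"twist":0},
  {"dx":0.25,"dy":-0.9,"dz":0,"twist":0},
  {"dx":0.25,"dy":-0.9,"dz":0,"twist":0},
  {"dx":0.25,"dy":-0.9,"dz":0,"twist":0},
  {"dx":0.25,"dy":-0.9,"dz":0,"twist":0},
  {"dx":0.15,"dy":-0.5,"dz":0,"twist":0},
  {"dx":0,"dy":0,"dz":0,"twist":0},
  {"dx":0,"dy":0,"dz":0,"twist":0},
])

```text
t: 13.42
tool_pos: [0.3856, 0.2665, 0.1531]
eef_rot: [0.0, 0.967, 0.255, 0.004]
contact_force: [-0.3, -0.1, 0.1]
grip_width: 0.0597
```

```bash
python3 go.py .387 .267 .076; python3 wk.py w6.png|sort -k1 | grep -v '0.0[0-2]'
```

```text
units [0.03 0.   2.57] pos [0.3856 0.2665 0.1531] zaxis [ 0.007  0.002 -1.   ] yaw 29.6 q [ 0.13  0.45 -0.95  2.08  0.5   0.85 -2.17]
[   0    0  149  147 1088] [ 87.4 114.4] [0.3823 0.4183 0.0345] z=.0675: [0.3911 0.4019 0.0675]
[266 212  31  30 728] [281.2 226.6] [0.3883 0.268  0.0715] z=.0675: [0.3872 0.2674 0.0675]
[468 254  23  22 166] [476.2 261.3] [0.4286 0.1268 0.0481] z=.0675: [0.4301 0.1419 0.0675]
[541 148  19  25 190] [547.5 158. ] [0.5173 0.1217 0.037 ] z=.0675: [0.5079 0.1449 0.0675]
```

Emit:
apply_moves([
  {"dx":0.03,"dy":0,"dz":0.6,"twist":0},
  {"dx":0,"dy":0,"dz":0.6,"twist":0},
  {"dx":0,"dy":0,"dz":0.1,"twist":0},
  {"dx":0,"dy":0,"dz":0,"twist":0},
])

```text
t: 13.8
tool_pos: [0.3887, 0.2615, 0.1117]
eef_rot: [0.002, 0.968, 0.25, 0.003]
contact_force: [-0.6, -0.3, 0.3]
grip_width: 0.0598
```

```bash
python3 go.py .3875 .2673 .077
```

```text
units [ 0.05 -0.19  1.16] pos [0.3887 0.2615 0.1117] zaxis [ 0.007 -0.002 -1.   ] yaw 29.0 q [ 0.07  0.52 -0.87  2.1   0.58  0.77 -2.24]
```

Emit:
apply_moves([
  {"dx":0.05,"dy":-0.22,"dz":0.3,"twist":0},
  {"dx":0,"dy":-0.06,"dz":0.4,"twist":0},
  {"dx":0,"dy":-0.05,"dz":0.3,"twist":0},
  {"dx":0,"dy":0,"dz":0.1,"twist":0},
  {"dx":0,"dy":0,"dz":0,"twist":0},
])

```text
t: 14.22
tool_pos: [0.3877, 0.267, 0.0777]
eef_rot: [0.003, 0.969, 0.247, 0.004]
contact_force: [-0.0, -0.1, -0.6]
grip_width: 0.0598
```

```bash
python3 go.py .3875 .2673 .077
```

```text
units [-0.   -0.01  0.02] pos [0.3877 0.267  0.0777] zaxis [ 0.008 -0.004 -1.   ] yaw 28.6 q [ 0.    0.57 -0.81  2.11  0.66  0.72 -2.32]
```

Emit:
apply_moves([
  {"dx":0,"dy":0,"dz":0,"twist":0},
  {"dx":0,"dy":0,"dz":0,"twist":0},
  {"dx":0,"dy":0,"dz":0,"twist":0},
  {"dx":0,"dy":0,"dz":0,"twist":0},
  {"dx":0,"dy":0,"dz":0,"twist":0},
  {"dx":0,"dy":0,"dz":0,"twist":0},
], fingers=1)

```text
t: 14.72
tool_pos: [0.3885, 0.2668, 0.0788]
eef_rot: [0.003, 0.969, 0.246, 0.004]
contact_force: [-0.1, 0.7, -1.2]
grip_width: 0.0189
```

Emit:
apply_moves([
  {"dx":0,"dy":0,"dz":-0.2,"twist":0},
  {"dx":0,"dy":0,"dz":-0.5,"twist":0},
  {"dx":0,"dy":0,"dz":-0.7,"twist":0},
  {"dx":0,"dy":0,"dz":-0.7,"twist":0},
  {"dx":0,"dy":0,"dz":-0.3,"twist":0},
  {"dx":0,"dy":0,"dz":0,"twist":0},
])

```text
t: 15.22
tool_pos: [0.3864, 0.2666, 0.1542]
eef_rot: [0.003, 0.969, 0.247, 0.003]
contact_force: [-0.0, 0.3, -1.3]
grip_width: 0.0189
```

```bash
python3 go.py .5165 .239 .15
```

```text
units [3.37 2.88 0.17] pos [0.3864 0.2666 0.1542] zaxis [ 0.007 -0.005 -1.   ] yaw 28.6 q [ 0.12  0.45 -0.94  2.07  0.5   0.86 -2.18]
```

Emit:
apply_moves([
  {"dx":0.4,"dy":0.35,"dz":0,"twist":0.4},
  {"dx":0.65,"dy":0.55,"dz":0,"twist":0.4},
  {"dx":0.65,"dy":0.55,"dz":0,"twist":0},
  {"dx":0.65,"dy":0.5,"dz":0,"twist":0},
  {"dx":0.65,"dy":0.45,"dz":0,"twist":0},
  {"dx":0.35,"dy":0.2,"dz":0,"twist":0},
  {"dx":0,"dy":0,"dz":0,"twist":0},
  {"dx":0,"dy":0,"dz":0,"twist":0},
])

```text
t: 15.88
tool_pos: [0.5136, 0.234, 0.1503]
eef_rot: [0.006, 0.979, 0.205, 0.002]
contact_force: [0.0, -0.2, -1.3]
grip_width: 0.0193
```

```bash
python3 go.py .518 .239 .11; python3 - <<'E'
from ring import *
m=bot.camera_model('top');p,d=save('top','t3.png')
b=p[150:300,190:290];print('small tray, top:',onz(m,235,277,.005))
for a in(60,75): print(ring(p,m,(233,276),24,.005,.062,a))
cv2.imwrite('pics/t3c.png',cv2.resize(p[170:310,180:340],(640,560),interpolation=cv2.INTER_CUBIC)[:,:,::-1])
E
```

```text
units [ 0.2  -0.11  1.34] pos [0.5136 0.234  0.1503] zaxis [ 0.005 -0.01  -1.   ] yaw 23.6 q [ 0.16  0.59 -0.84  1.85  0.55  0.95 -2.09]
small tray, top: [0.37803735 0.2608478  0.005     ]
(array([0.3786, 0.2631]), 'medR', np.float64(0.0296), 'resid', np.float64(0.0014), 95)
(array([0.3783, 0.2631]), 'medR', np.float64(0.0299), 'resid', np.float64(0.0011), 99)
```

View pics/t3c.png

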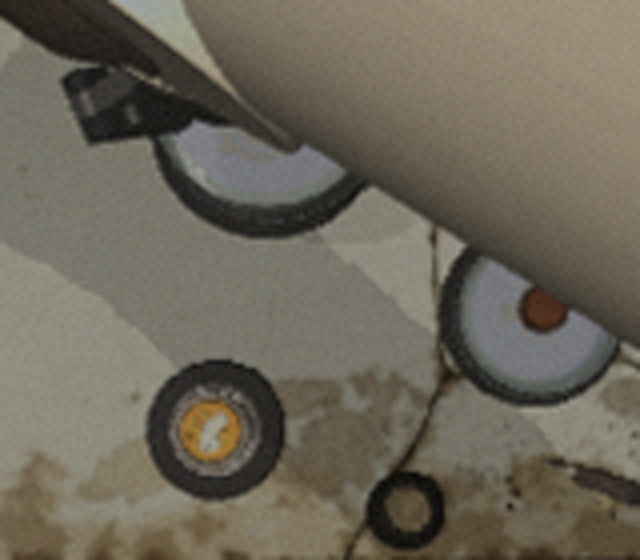

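The small tray is now bare with the movement at (215,430) px in the crop, giving a tray centre of (0.3784, 0.2631). Lower the large cover onto its tray.

Emit:
apply_moves([
  {"dx":0.22,"dy":-0.15,"dz":0.4,"twist":0},
  {"dx":0,"dy":-0.05,"dz":0.5,"twist":0},
  {"dx":0,"dy":0,"dz":0.3,"twist":0},
  {"dx":0,"dy":0,"dz":0,"twist":0},
  {"dx":0,"dy":0,"dz":0,"twist":0},
])

```text
t: 16.35
tool_pos: [0.5109, 0.2428, 0.1106]
eef_rot: [0.006, 0.978, 0.208, -0.001]
contact_force: [-0.5, -0.4, -0.4]
grip_width: 0.0187
```

```bash
python3 go.py .518 .239 .084
```

```text
units [0.17 0.2  0.89] pos [0.5109 0.2428 0.1106] zaxis [ 0.001 -0.013 -1.   ] yaw 24.0 q [ 0.1   0.65 -0.8   1.86  0.61  0.89 -2.14]
```

Emit:
apply_moves([
  {"dx":0.17,"dy":0.17,"dz":0,"twist":0},
  {"dx":0,"dy":0,"dz":0,"twist":0},
  {"dx":0,"dy":0,"dz":0,"twist":0},
])

```text
t: 16.6
tool_pos: [0.5171, 0.2401, 0.1109]
eef_rot: [0.007, 0.978, 0.209, -0.001]
contact_force: [-0.1, 0.3, -0.5]
grip_width: 0.0192
```

```bash
python3 go.py .518 .239 .084; python3 wk.py w7.png >/dev/null
```

```text
units [0.02 0.03 0.9 ] pos [0.5171 0.2401 0.1109] zaxis [ 0.001 -0.013 -1.   ] yaw 24.1 q [ 0.11  0.66 -0.8   1.85  0.61  0.9  -2.13]
```

View pics/w7.png

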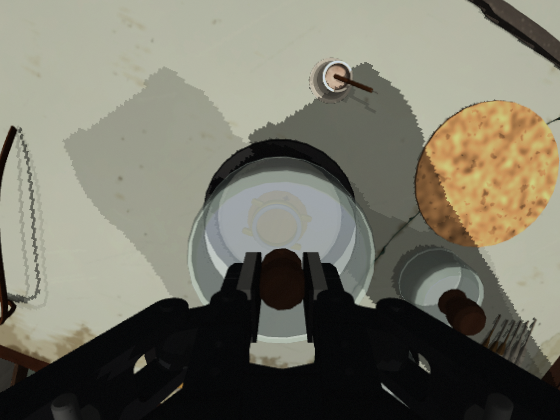

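The cover is centred over the tray (both at u≈281) and the oil cup at (335,78) is clear. Lower slowly.

Emit:
apply_moves([
  {"dx":0.02,"dy":0.02,"dz":0.25,"twist":0},
  {"dx":0,"dy":0,"dz":0.25,"twist":0},
  {"dx":0,"dy":0,"dz":0,"twist":0},
])

```text
t: 16.9
tool_pos: [0.5198, 0.2391, 0.0961]
eef_rot: [0.007, 0.978, 0.208, 0.001]
contact_force: [0.5, -1.0, -1.7]
grip_width: 0.0192
```

```bash
python3 go.py .518 .239 .084
```

```text
units [-0.06 -0.03  0.4 ] pos [0.5198 0.2391 0.0961] zaxis [ 0.004 -0.013 -1.   ] yaw 24.0 q [ 0.1   0.68 -0.78  1.86  0.63  0.87 -2.14]
```

Emit:
apply_moves([
  {"dx":-0.08,"dy":-0.03,"dz":0.15,"twist":0},
  {"dx":0,"dy":0,"dz":0.15,"twist":0},
  {"dx":0,"dy":0,"dz":0.12,"twist":0},
  {"dx":0,"dy":0,"dz":0.03,"twist":0},
  {"dx":0,"dy":0,"dz":0,"twist":0},
])

```text
t: 17.32
tool_pos: [0.5174, 0.2392, 0.0828]
eef_rot: [0.007, 0.978, 0.208, 0.001]
contact_force: [-0.8, -1.5, 3.6]
grip_width: 0.019
```

```bash
python3 go.py .518 .239 .084
```

```text
units [ 0.01  0.02 -0.04] pos [0.5174 0.2392 0.0828] zaxis [ 0.005 -0.014 -1.   ] yaw 24.0 q [ 0.09  0.69 -0.76  1.87  0.65  0.85 -2.16]
```

Seated (contact at z 0.083). Release, rise and look.

Emit:
apply_moves([
  {"dx":0,"dy":0,"dz":0,"twist":0},
  {"dx":0,"dy":0,"dz":0,"twist":0},
  {"dx":0,"dy":0,"dz":0,"twist":0},
  {"dx":0,"dy":0,"dz":-0.4,"twist":0},
  {"dx":0,"dy":0,"dz":-0.9,"twist":0},
  {"dx":0,"dy":0,"dz":-0.9,"twist":0},
  {"dx":0,"dy":0,"dz":-0.4,"twist":0},
  {"dx":0,"dy":0,"dz":0,"twist":0},
], fingers=0.3)

```text
t: 17.98
tool_pos: [0.5155, 0.2409, 0.1638]
eef_rot: [0.007, 0.978, 0.209, -0.001]
contact_force: [-0.7, 0.7, -1.3]
grip_width: 0.06
```

```bash
python3 go.py .5205 .1175 .155; python3 wk.py w8.png|grep -v '0.0[0-2]'
```

```text
units [-1.53  3.82  0.35] pos [0.5155 0.2409 0.1638] zaxis [ 0.002 -0.014 -1.   ] yaw 24.1 q [ 0.15  0.59 -0.85  1.82  0.54  0.98 -2.08]
17.9833 [0.5155 0.2409 0.1638] [ 7.000e-03  9.779e-01  2.088e-01 -7.000e-04]
[  0 124  61 168 550] [ 37.6 244. ] [0.4081 0.408  0.0309] z=.0675: [0.433  0.388  0.0675]
[272 216  24  17 278] [283.3 224. ] [0.5184 0.2397 0.0771] z=.0675: [0.5156 0.2382 0.0675]
[425 270  22  20 327] [435.5 279.8] [0.5192 0.1159 0.06  ] z=.0675: [0.5212 0.1212 0.0675]
```

The large cover is seated (knob top 0.077, 1 mm off centre). Fetch the small cover.

Emit:
apply_moves([
  {"dx":-0.3,"dy":0.7,"dz":0,"twist":0},
  {"dx":-0.35,"dy":0.9,"dz":0,"twist":0},
  {"dx":-0.35,"dy":0.9,"dz":0,"twist":0},
  {"dx":-0.35,"dy":0.9,"dz":0,"twist":0},
  {"dx":-0.18,"dy":0.42,"dz":0.3,"twist":0},
  {"dx":0,"dy":0,"dz":0,"twist":0},
  {"dx":0,"dy":0,"dz":0,"twist":0},
])

```text
t: 18.62
tool_pos: [0.5171, 0.1137, 0.1488]
eef_rot: [0.006, 0.978, 0.21, -0.003]
contact_force: [-0.7, 0.9, 0.7]
grip_width: 0.0597
```

```bash
python3 go.py .5205 .1175 .065; python3 wk.py w9.png|grep -v '0.0[0-2]'
```

```text
units [ 0.18 -0.1   2.79] pos [0.5171 0.1137 0.1488] zaxis [-0.004 -0.013 -1.   ] yaw 24.3 q [ 0.4   0.55 -0.85  1.93  0.53  0.91 -1.87]
[ 65 132  35  35 939] [ 81.8 149.4] [0.5177 0.2367 0.0767] z=.0675: [0.5146 0.2413 0.0675]
[265 206  28  29 554] [277.6 219.3] [0.5201 0.1169 0.0597] z=.0675: [0.5224 0.1179 0.0675]
[204 323  29  26 557] [217.7 335.4] [0.4303 0.1216 0.0703] z=.0675: [0.4281 0.1213 0.0675]
```

Emit:
apply_moves([
  {"dx":0.15,"dy":-0.12,"dz":0.6,"twist":0},
  {"dx":0,"dy":-0.03,"dz":0.7,"twist":0},
  {"dx":0,"dy":0,"dz":0.5,"twist":0},
  {"dx":0,"dy":0,"dz":0,"twist":0},
  {"dx":0,"dy":0,"dz":0,"twist":0},
])

```text
t: 19.08
tool_pos: [0.5184, 0.1301, 0.093]
eef_rot: [0.003, 0.976, 0.216, -0.002]
contact_force: [0.4, -0.2, 0.2]
grip_width: 0.0596
```

```bash
python3 go.py .5205 .1175 .065
```

```text
units [-0.11  0.4   0.94] pos [0.5184 0.1301 0.093 ] zaxis [-0.003 -0.006 -1.   ] yaw 24.9 q [ 0.32  0.63 -0.79  1.95  0.62  0.82 -1.95]
```

Emit:
apply_moves([
  {"dx":-0.1,"dy":0.38,"dz":0,"twist":0},
  {"dx":0,"dy":0,"dz":0.3,"twist":0},
  {"dx":0,"dy":0,"dz":0.4,"twist":0},
  {"dx":0,"dy":0,"dz":0.2,"twist":0},
  {"dx":0,"dy":0,"dz":0,"twist":0},
])

```text
t: 19.5
tool_pos: [0.5223, 0.1206, 0.0667]
eef_rot: [0.002, 0.976, 0.217, 0.0]
contact_force: [0.2, -0.2, -0.7]
grip_width: 0.06
```

```bash
python3 go.py .5205 .1175 .065
```

```text
units [-0.1   0.07  0.06] pos [0.5223 0.1206 0.0667] zaxis [ 0.001 -0.004 -1.   ] yaw 25.1 q [ 0.31  0.67 -0.75  1.96  0.66  0.78 -1.96]
```

Emit:
apply_moves([
  {"dx":-0.07,"dy":0.07,"dz":0.05,"twist":0},
  {"dx":0,"dy":0,"dz":0,"twist":0},
  {"dx":0,"dy":0,"dz":0,"twist":0},
])

```text
t: 19.75
tool_pos: [0.521, 0.1173, 0.0646]
eef_rot: [0.002, 0.976, 0.217, -0.0]
contact_force: [-0.2, 1.0, 1.0]
grip_width: 0.0599
```

Emit:
apply_moves([
  {"dx":0,"dy":0,"dz":0,"twist":0},
  {"dx":0,"dy":0,"dz":0,"twist":0},
  {"dx":0,"dy":0,"dz":0,"twist":0},
  {"dx":0,"dy":0,"dz":0,"twist":0},
  {"dx":0,"dy":0,"dz":0,"twist":0},
  {"dx":0,"dy":0,"dz":0,"twist":0},
], fingers=1)

```text
t: 20.25
tool_pos: [0.5217, 0.1174, 0.0657]
eef_rot: [0.002, 0.976, 0.217, 0.001]
contact_force: [-0.5, -0.2, -0.3]
grip_width: 0.0187
```

Emit:
apply_moves([
  {"dx":0,"dy":0,"dz":-0.2,"twist":0},
  {"dx":0,"dy":0,"dz":-0.6,"twist":0},
  {"dx":0,"dy":0,"dz":-0.9,"twist":0},
  {"dx":0,"dy":0,"dz":-0.9,"twist":0},
  {"dx":0,"dy":0,"dz":-0.9,"twist":0},
  {"dx":0,"dy":0,"dz":-0.6,"twist":0},
  {"dx":0,"dy":0,"dz":0,"twist":0},
])

```text
t: 20.83
tool_pos: [0.5189, 0.1185, 0.1938]
eef_rot: [0.002, 0.976, 0.218, -0.002]
contact_force: [0.5, 0.6, -0.8]
grip_width: 0.019
```

```bash
python3 go.py .379 .263 .185
```

```text
units [-2.17 -6.34  0.29] pos [0.5189 0.1185 0.1938] zaxis [-0.004 -0.004 -1.   ] yaw 25.2 q [ 0.44  0.49 -0.91  1.89  0.47  0.99 -1.81]
```

Emit:
apply_moves([
  {"dx":-0.2,"dy":-0.6,"dz":0,"twist":-0.4},
  {"dx":-0.25,"dy":-0.9,"dz":0,"twist":-0.4},
  {"dx":-0.25,"dy":-0.9,"dz":0,"twist":0},
  {"dx":-0.25,"dy":-0.9,"dz":0,"twist":0},
  {"dx":-0.25,"dy":-0.9,"dz":0,"twist":0},
  {"dx":-0.25,"dy":-0.9,"dz":0,"twist":0},
  {"dx":-0.2,"dy":-0.7,"dz":0,"twist":0},
  {"dx":0,"dy":0,"dz":0,"twist":0},
])

```text
t: 21.5
tool_pos: [0.3829, 0.2491, 0.1911]
eef_rot: [0.003, 0.965, 0.261, -0.003]
contact_force: [-1.1, 0.3, -1.0]
grip_width: 0.0191
```

```bash
python3 go.py .3797 .2632 .12
```

```text
units [ 0.16 -0.47  2.37] pos [0.3829 0.2491 0.1911] zaxis [-0.004 -0.006 -1.   ] yaw 30.2 q [ 0.23  0.38 -1.02  2.06  0.41  0.92 -2.06]
```

Emit:
apply_moves([
  {"dx":0.14,"dy":-0.45,"dz":0.4,"twist":0},
  {"dx":0,"dy":-0.05,"dz":0.6,"twist":0},
  {"dx":0,"dy":-0.05,"dz":0.6,"twist":0},
  {"dx":0,"dy":0,"dz":0.3,"twist":0},
  {"dx":0,"dy":0,"dz":0,"twist":0},
  {"dx":0,"dy":0,"dz":0,"twist":0},
])

```text
t: 22.0
tool_pos: [0.3737, 0.2658, 0.1299]
eef_rot: [0.004, 0.964, 0.265, -0.004]
contact_force: [-0.5, -0.6, -0.1]
grip_width: 0.0191
```

```bash
python3 go.py .3797 .2632 .1; python3 wk.py w10.png|grep -v '0.0[0-2]'; python3 - <<'E'
from ring import *
m=bot.camera_model('wrist');m2=bot.camera_model('side');p,d=save('side','s2.png')
print('tray px side',proj(m2,(.3784,.2631,.005)),'wrist',proj(m,(.3784,.2631,.012)))
E
```

```text
units [0.14 0.17 1.  ] pos [0.3737 0.2658 0.1299] zaxis [-0.006 -0.009 -1.   ] yaw 30.8 q [ 0.09  0.49 -0.93  2.1   0.54  0.82 -2.2 ]
[   0    0  136  126 1290] [72.8 96.9] [0.3777 0.4168 0.0337] z=.0675: [0.3866 0.3987 0.0675]
[ 442   11   61   49 2108] [472.9  35.6] [0.5118 0.2422 0.0758] z=.0675: [0.5156 0.2393 0.0675]
[ 493  253   51   43 1264] [520.  274.8] [0.4283 0.1289 0.0676] z=.0675: [0.4283 0.1288 0.0675]
[ 260  254   46   73 2362] [282.8 288.2] [0.3744 0.2655 0.1225] z=.0675: [0.348  0.2492 0.0675]
tray px side (np.float64(342.6991787146291), np.float64(274.1880611914585)) wrist (np.float64(287.04707042768433), np.float64(208.86784827832676))
```

View pics/w10.png

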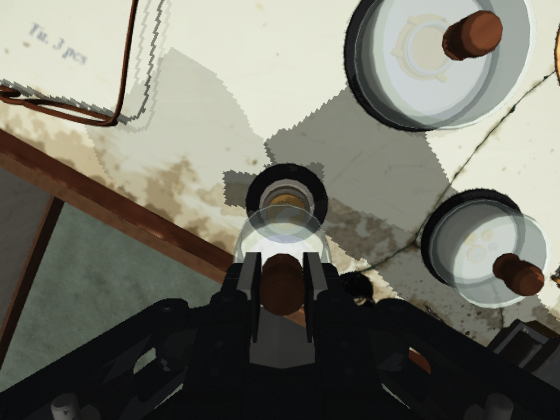

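The small tray is at (287,204) px, as predicted within about 4 px, and the movement is in place. Correct sideways and descend in stages.

Emit:
apply_moves([
  {"dx":0.14,"dy":0.16,"dz":0.1,"twist":0},
  {"dx":0,"dy":0,"dz":0.3,"twist":0},
  {"dx":0,"dy":0,"dz":0.3,"twist":0},
  {"dx":0,"dy":0,"dz":0,"twist":0},
  {"dx":0,"dy":0,"dz":0,"twist":0},
])

```text
t: 22.52
tool_pos: [0.384, 0.2631, 0.1096]
eef_rot: [0.003, 0.965, 0.263, -0.001]
contact_force: [0.3, -0.4, -0.4]
grip_width: 0.0187
```

```bash
python3 go.py .3797 .2632 .1
```

```text
units [-0.12 -0.08  0.32] pos [0.384  0.2631 0.1096] zaxis [-0.    -0.007 -1.   ] yaw 30.5 q [ 0.07  0.53 -0.88  2.1   0.59  0.78 -2.23]
```

Emit:
apply_moves([
  {"dx":-0.13,"dy":-0.08,"dz":0.1,"twist":0},
  {"dx":0,"dy":0,"dz":0.1,"twist":0},
  {"dx":0,"dy":0,"dz":0,"twist":0},
  {"dx":0,"dy":0,"dz":0,"twist":0},
])

```text
t: 22.85
tool_pos: [0.3784, 0.2632, 0.1028]
eef_rot: [0.003, 0.965, 0.263, -0.001]
contact_force: [0.1, -0.4, -1.5]
grip_width: 0.019
```

```bash
python3 go.py .3797 .2632 .071
```

```text
units [0.04 0.02 1.06] pos [0.3784 0.2632 0.1028] zaxis [-0.001 -0.007 -1.   ] yaw 30.5 q [ 0.06  0.53 -0.87  2.12  0.6   0.77 -2.24]
```

Emit:
apply_moves([
  {"dx":0.03,"dy":0,"dz":0.12,"twist":0},
  {"dx":0,"dy":0,"dz":0.15,"twist":0},
  {"dx":0,"dy":0,"dz":0.1,"twist":0},
  {"dx":0,"dy":0,"dz":0,"twist":0},
])

```text
t: 23.18
tool_pos: [0.3796, 0.2639, 0.0911]
eef_rot: [0.003, 0.965, 0.264, -0.001]
contact_force: [0.0, -0.7, -0.2]
grip_width: 0.0189
```

```bash
python3 go.py .3797 .2632 .071; python3 -c "
from h import *
p,d=save('side','s3.png');cv2.imwrite('pics/s3c.png',cv2.resize(p[220:300,300:390],(630,560),interpolation=cv2.INTER_CUBIC)[:,:,::-1])"
```

```text
units [-0.01  0.02  0.67] pos [0.3796 0.2639 0.0911] zaxis [ 0.    -0.007 -1.   ] yaw 30.6 q [ 0.04  0.55 -0.85  2.12  0.63  0.75 -2.26]
```

View pics/s3c.png

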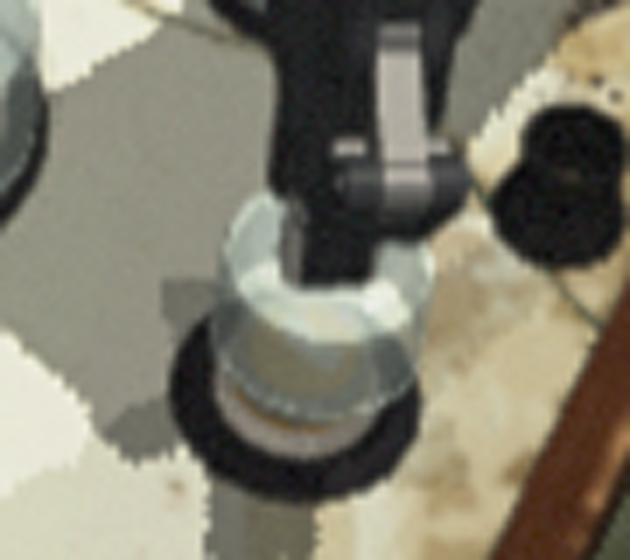

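The rim hovers over the step, level. I'll check its lateral offset from the tray numerically with the calibration.

```bash
python3 -c "
from h import *
m=bot.camera_model('side')
for P in((.3784,.2631,.005),(.3784,.2631,.012),(.3782,.2639,.0255),(.3796,.2639,.0255),(.3772,.2629,.0255)): u,v=proj(m,P);print(P,((u-300)*7,(v-220)*7))"
```

```text
(0.3784, 0.2631, 0.005) (np.float64(298.8942510024038), np.float64(379.3164283402093))
(0.3784, 0.2631, 0.012) (np.float64(301.7260902026395), np.float64(362.54398220501736))
(0.3782, 0.2639, 0.0255) (np.float64(306.72166847755943), np.float64(332.3020134732438))
(0.3796, 0.2639, 0.0255) (np.float64(301.34347062959154), np.float64(330.009682756383))
(0.3772, 0.2629, 0.0255) (np.float64(312.2397417605923), np.float64(330.94809904396897))
```

Emit:
apply_moves([
  {"dx":0.06,"dy":0.02,"dz":0.12,"twist":0},
  {"dx":0,"dy":0,"dz":0.15,"twist":0},
  {"dx":0,"dy":0,"dz":0,"twist":0},
  {"dx":0,"dy":0,"dz":0,"twist":0},
])

```text
t: 23.57
tool_pos: [0.3818, 0.2645, 0.0822]
eef_rot: [0.003, 0.965, 0.263, -0.001]
contact_force: [0.2, -0.2, -0.8]
grip_width: 0.019
```

```bash
python3 go.py .381 .264 .071
```

```text
units [-0.03 -0.    0.37] pos [0.3818 0.2645 0.0822] zaxis [ 0.    -0.007 -1.   ] yaw 30.6 q [ 0.02  0.57 -0.83  2.12  0.65  0.73 -2.28]
```

Emit:
apply_moves([
  {"dx":-0.03,"dy":0,"dz":0.12,"twist":0},
  {"dx":0,"dy":0,"dz":0.14,"twist":0},
  {"dx":0,"dy":0,"dz":0.1,"twist":0},
  {"dx":0,"dy":0,"dz":0.04,"twist":0},
  {"dx":0,"dy":0,"dz":0,"twist":0},
])

```text
t: 23.98
tool_pos: [0.3817, 0.2644, 0.07]
eef_rot: [0.003, 0.965, 0.263, 0.0]
contact_force: [-1.4, -1.2, 7.3]
grip_width: 0.0193
```

Seated at the expected height (0.070). Release, rise high, and check.

Emit:
apply_moves([
  {"dx":0,"dy":0,"dz":0,"twist":0},
  {"dx":0,"dy":0,"dz":0,"twist":0},
  {"dx":0,"dy":0,"dz":0,"twist":0},
  {"dx":0,"dy":0,"dz":-0.4,"twist":0},
  {"dx":0,"dy":0,"dz":-0.9,"twist":0},
  {"dx":0,"dy":0,"dz":-1,"twist":0},
  {"dx":0,"dy":0,"dz":-1,"twist":0},
  {"dx":0,"dy":0,"dz":-0.5,"twist":0},
], fingers=0.3)

```text
t: 24.65
tool_pos: [0.3779, 0.2638, 0.1834]
eef_rot: [0.004, 0.964, 0.265, -0.006]
contact_force: [1.5, 0.6, -0.4]
grip_width: 0.0598
```

```bash
python3 wk.py w11.png|grep -v '0.0[0-2]'; python3 -c "
from h import *
p,d=save('side','s4.png');cv2.imwrite('pics/s4c.png',cv2.resize(p[130:320,220:410],(600,600),interpolation=cv2.INTER_CUBIC)[:,:,::-1])"
```

```text
[   0    0  167  126 1250] [86.5 95.5] [0.3736 0.4347 0.0326] z=.0675: [0.3821 0.4172 0.0675]
[ 402   38   42   36 1105] [422.4  55.8] [0.5129 0.2415 0.0762] z=.0675: [0.5158 0.2392 0.0675]
[271 192  26  31 650] [283.5 207.4] [0.3813 0.2636 0.0637] z=.0675: [0.3823 0.2642 0.0675]
[450 230  38  32 735] [470.  245.8] [0.4285 0.1277 0.0685] z=.0675: [0.4285 0.127  0.0675]
```

View pics/s4c.png

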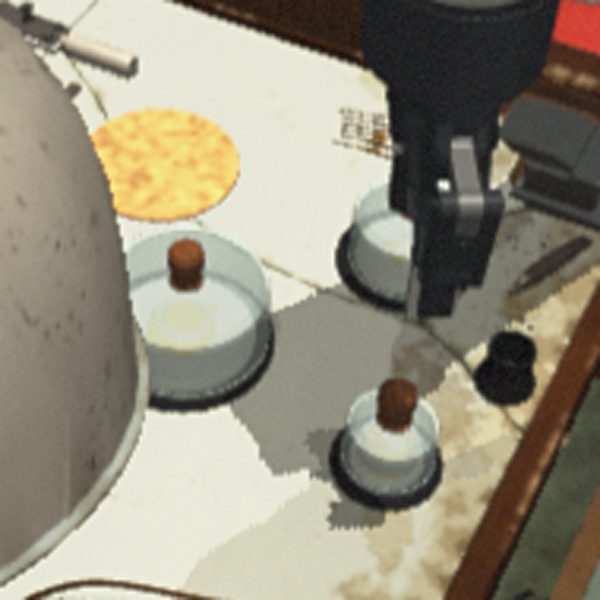

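All three covers sit level on their own flanges. The small cover's knob is at (0.381, 0.264), about 3 mm from the tray centre, and the gripper is well clear. Handing in.

```bash
python3 -c "
from workcell import bot
print(bot.close_job(), bot.get_state()['t'])"
```

```text
the job is handed in; nothing more can be done
the job is handed in; nothing more can be done
```

All three covers are back on their own trays, and I handed the job in after about 25 s of the 86 s allowed. The hand-in call gave no verdict.

I parked the small cover on open bench at about (0.52, 0.12), because the glass shelf left the wrist camera too little room at the cork. Then I moved the medium cover to its tray, the large cover to its tray, and the small cover to its tray.

| Cover | Distance of knob from tray centre | Knob top measured / expected |
|---|---|---|
| Small | about 3 mm (limit 8 mm) | 64 / 65 mm |
| Medium | about 1 mm | 70.5 / 71 mm |
| Large | about 1 mm | 77 / 77 mm |

- **Level:** in the last side view the small and large covers stand level in their black flanges. The gripper partly hides the medium one, but what shows looks level. I did not measure tilt in numbers.
- **Contents:** I last saw the movement and the watch case in place before their covers went down. Contact forces while lowering stayed at 15 N or less.
- **Oil cup:** it was standing and clear the last time I saw it, while lowering the large cover. I did not check it again afterwards.
- **Disagreements:** the side view put the small cover about 2.5 mm off from the dead-reckoned position before lowering, so I shifted it about 1.5 mm. Arm moves also drifted up to about 16 mm sideways, and I corrected each drift before gripping or placing.

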